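# Make the laser safe, then tip the collar tray into its pouring corner and hold it

### The job

Bare metal must not be lifted about this table while the beam is live, so on the laser control box first press the big round key (shutter), then the square key (laser standby), then the small round key (door lamp), one at a time and each well down. Then lift the aluminium tray by its handle clear of the table and tip it so that all four loose collars slide down into the cut-off pouring corner, where a colleague will pick them out over the lip: finish while still holding the tray tipped and still, that corner lowest, with the collars lying in it. Spill no collar and leave the other things on the table where they are.

Things in the scene. Friction and masses are not known exactly. Their poses are not given: they have to be found in the camera images.
- control_box: Laser control box, fixed: grey desk case 84 mm deep (x) by 140 mm wide (y) by 40 mm high. Origin: middle of its underside; x points to its rear, y to the operator's left, z up. Three spring keys in a row on top, axes at x = -4 mm: square at y = +42, big round at y = 0, small round at y = -42 mm; their tops are 52 mm above the table, 9 mm above their black bezels.
- key_shutter_top (a point): Middle of the top face of the big round key (30 mm across, the middle one): it closes the beam shutter.
- key_standby_top (a point): Middle of the top face of the square key (23 mm, left end of the row): it puts the laser on standby.
- key_lamp_top (a point): Middle of the top face of the small round key (18 mm across, right end of the row): it switches the door warning lamp off.
- key_shutter (a joint): Travel of the big round key in m: 0 released, grows as it is pressed straight down to 0.006 at its stop. The spring takes 1.5 N to start and 5 N at the stop; the key comes back up when released.
- key_standby (a joint): The same for the square key.
- key_lamp (a joint): The same for the small round key.
- tray: Loose aluminium tray, about 0.3 kg, outside 170 (x) by 130 (y) mm, walls 32 mm high and 4 mm thick, floor 4 mm thick. Origin: middle of its underside, z up. The corner at -x, +y is cut off at 45 degrees (34 mm off each side) with a low lip, 18 mm high: the pouring corner. A rigid steel bail handle arches over mid length from side wall to side wall, along y.
- tray_grip (a point): Middle of the handle's black grip, 88 mm above the tray's underside, straight over the tray's middle. The grip is a flat-sided bar 14 mm thick (along the tray's x), 16 mm high and 74 mm long (along the tray's y); the space below it down to the collars is free (67 mm).
- tray_lip (a point): Point on the tray's inner floor at the middle of the pouring lip's inner face, at x = -65 mm, y = +45 mm, z = 4 mm of the tray.
- collar_0: Loose steel post collar lying flat in the tray: a ring 20 mm across, 9 mm high, 15 g. Origin: middle of its underside, z along its axis. The tray's floor is smooth: collars begin to slide at a slope of 9 to 14 degrees, and need some 25 degrees or more to slide freely along a side wall.
- collar_1: Another loose steel collar, the same.
- collar_2: Another loose steel collar, the same.
- collar_3: Another loose steel collar, the same.
- solvent_bottle: Brown bottle with a white cap, 38 mm across, 87 mm high; a bystander, loose. Origin: middle of its underside.
- lens_holder: Lens holder: a ring on a short post, 30 x 40 mm, 76 mm high; a bystander, loose. Origin: middle of its underside.
- lens_tube: Black lens tube lying down, 31 mm across, 51 mm long; a bystander, loose. Origin: middle of its underside.
- iris: Flat black iris with a lever, 36 x 52 mm, 8 mm high; a bystander, loose. Origin: middle of its underside.
- tweezers: Tweezers lying down, 115 mm long, 8 mm high; a bystander, loose. Origin: middle of its underside.
- beam_block: Upright black plate, 50 mm square, 12 mm thick; a bystander, loose. Origin: middle of its underside.
There are look-alikes about, which are no part of the job. Of the things that look like the control_box, take the one that is farthest to the robot's right at the start.

How it is judged:
By the outcome, as a careful person would: the job done as asked, in the order asked, and still so for the second after the job is handed in, while the arm keeps its last pose, push and grip.
It also fails if it takes over 64 s, if anything falls off the work surface, if the arm or the gripper's body presses on something with over 40 N, if the wrist force passes 120 N, or if a joint passes its speed limit or range.

### The arm

A 6-joint arm with a two-finger parallel gripper is mounted at the origin on a cart in front of the work surface, level with it; the furniture and walls round the work are solid. World frame = base frame: x ahead of the robot, y to its left, z up, the work surface at z = 0. Lengths are in m, angles in rad, forces in N, time in s.
With the tool pointing down it reaches from about 0.3 to 0.775 m from the base axis. Payload 14.6 kg.
Tool frame: the origin (TCP) lies midway between the tips of the shut fingers; the grasp point (between the pads) lies 19 mm behind it (ctrl.tcp_to_grasp is the distance from the TCP to the grasp point, in m); x points along the fingers, y is the direction in which the jaws open and shut, and the axes are right-handed (so a half turn about x gives the same grasp; the last joint's range is limited). The gripper opens to 94 mm and grips with 3 to 60 N. Pads are 16 mm wide; open, the fingers measure 119 mm over their backs; the gripper's body (75 mm by 177 mm) begins 78 mm behind the grasp point.
Start: joints at [1.085, 0.3, 1.521, -0, 1.321, -0.067], TCP at [0.224, 0.502, 0.205] pointing down, gripper open.
Joint ranges: [-3.03, 3.03], [-0.79, 2.21], [0.23, 2.52], [-1.04, 4.18], [0, 3.07], [-2.55, 2.55]. Speed limits (rad/s): [2.22, 2.22, 2.57, 3.14, 3.14, 3.14].

### API

Orientations are given as [roll, pitch, yaw] about the fixed x, y, z axes, in that order (R = Rz(yaw) Ry(pitch) Rx(roll)).
In Python, from station import ctrl gives the robot as it stands.
- The arm moves only by the tool jog_arm, never from a script. Its argument "rows" is one flat list of numbers, 7 for each row, row after row: the shift along the world's x, y, z in m, then the turn, a rotation vector about the world's x, y, z in degrees, then the closure, from 0 (fully open) to 1 (shut). A call has 1 to 8 rows; each row shifts and turns the commanded pose from where the row before left it; what a row does not reach is not made up. A row lasts 1/12 s, in which the tool goes at most 41.7 mm and 7.16 degrees, less where a joint would pass 70% of its speed; a pose out of reach is approached as far as the arm can. A call with a gripper value outside its range is refused whole. The fingers move at their own pace and stop on an object; "squeeze" is the grip in N (left out, the last holds). Time passes only in rows, so rows that do not move let the fingers close. It gives the time, the measured TCP pose, the force and the opening at its end, in the units of the state.
- ctrl.get_obs(): the state, without advancing time (a new reading comes with each control period).
- ctrl.camera(name): name is "scene" or "side" or "wrist"; returns (picture, depth): 480x640x3 uint8, red, green, blue; 480x640 float32, m along the optical axis (not along the pixel's ray), 0 where there is no reading.
- ctrl.camera_model(name): a dict with "K" (3x3 intrinsics, pixels), "extrinsics" (4x4, takes a point from camera to world coordinates). Camera axes: x right, y down, z forward; pixel columns grow to the right and rows downward; lengths in m; the calibration is good to about 2 mm. A picture is of the moment at which its call begins: read the wrist's pose just before it. camera_model takes no time and is no camera call; for the wrist camera it gives the pose at the moment of the call.
- ctrl.hand_in(): hands the job in, once; it reports no verdict.
The state is a dict: "time_s": time; "qpos": joint angles; "joint_vel": joint speeds; "tau": joint torques, N m; "ee_pos": TCP position; "eef_rot": TCP orientation; "force": force on the tool from outside, world axes, zero at the start; "moment": the same for the moment, N m; "grip_width": finger opening in m.
Only numpy, scipy, OpenCV 4.12 (cv2) and the standard library are available. Lean on these libraries where they do the work, as an engineer would, in place of code of your own. Each camera call takes 0.05 s, during which the arm holds its last target.

## Working session

There is one attempt and no reset: what is moved stays moved. The work goes in short steps, Python scripts to look and compute and a tool call to move; the robot and the scene stay as the last step left them, time stands still between calls to the robot, and variables do not carry over. Pictures are saved under pics/ and viewed, and the job is handed in when it is done.

Besides the shell and the picture viewer there is one more tool, called after ">>>" as name(argument=value, ...), one argument or row to a line, values as JSON. jog_arm: Moves the arm, as the interface text tells. Its arguments: {"type":"object","properties":{"rows":{"type":"array"},"squeeze":{"type":"number"}},"required":["rows"]}

```bash
ls; mkdir -p pics; python3 - <<'E'
from station import ctrl
import cv2,numpy as np
o=ctrl.get_obs(); print({k:np.round(v,3).tolist() if not isinstance(v,float) else v for k,v in o.items()})
for n in ["scene","side"]:
    p,d=ctrl.camera(n); cv2.imwrite(f"pics/{n}0.png",p[:,:,::-1]); np.save(f"pics/{n}0.npy",d)
    m=ctrl.camera_model(n); print(n,np.round(m["K"],1).tolist(),np.round(m["extrinsics"],3).tolist())
E
```

```text
pics
{'time_s': 0.0, 'qpos': [1.085, 0.3, 1.522, 0.0, 1.321, -0.067], 'joint_vel': [0.0, 0.002, -0.001, 0.0, -0.001, 0.0], 'tau': [-0.001, -53.181, -35.274, 0.071, 0.024, -0.0], 'ee_pos': [0.224, 0.502, 0.205], 'eef_rot': [-1.644, 1.57, -2.063], 'force': [0.186, 0.95, 0.107], 'moment': [-0.019, 0.003, -0.022], 'grip_width': 0.093889898777803}
scene [[499.6, 0.0, 312.8], [0.0, 499.6, 241.2], [0.0, 0.0, 1.0]] [[-0.672, -0.37, 0.642, -0.216], [-0.741, 0.326, -0.587, 1.031], [0.008, -0.87, -0.493, 0.645], [0.0, 0.0, 0.0, 1.0]]
side [[593.7, 0.0, 319.3], [0.0, 593.7, 239.5], [0.0, 0.0, 1.0]] [[0.623, 0.418, -0.661, 1.415], [0.782, -0.342, 0.521, -0.332], [-0.008, -0.842, -0.54, 0.799], [0.0, 0.0, 0.0, 1.0]]
```

View pics/scene0.png

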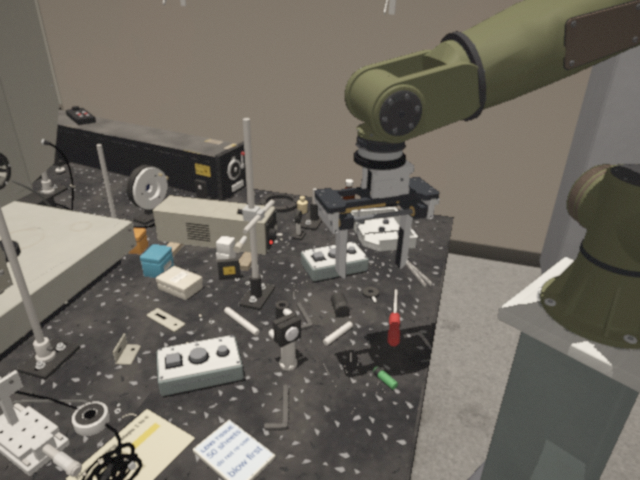

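View pics/side0.png

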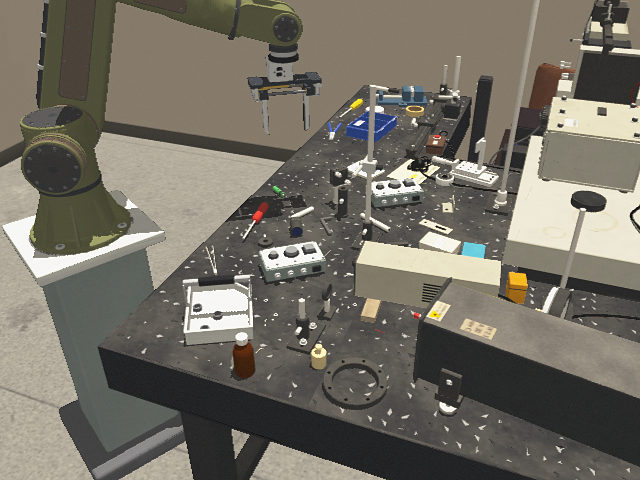

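Two control-box look-alikes: side px (292,260) and (397,192), which are scene px (335,260) and (200,365). Next I measure which has the lower y (farther to the robot's right).

```bash
cat > h.py <<'E'
import numpy as np,cv2
from station import ctrl
def load(n,t): return cv2.imread(f"pics/{n}{t}.png"),np.load(f"pics/{n}{t}.npy")
def cloud(n,d,m=None):
    m=m or ctrl.camera_model(n); K=m["K"];E=np.array(m["extrinsics"])
    v,u=np.mgrid[0:480,0:640]
    P=np.stack([(u-K[0][2])/K[0][0]*d,(v-K[1][2])/K[1][1]*d,d],-1)
    return P@E[:3,:3].T+E[:3,3]
def ray(n,u,v,z,m=None):
    m=m or ctrl.camera_model(n);K=m["K"];E=np.array(m["extrinsics"])
    r=E[:3,:3]@np.array([(u-K[0][2])/K[0][0],(v-K[1][2])/K[1][1],1]);return E[:3,3]+r*(z-E[2,3])/r[2]
E
python3 - <<'E'
from h import *
i,d=load("side",0);C=cloud("side",d)
for u,v in [(292,255),(397,187),(220,310),(220,280),(244,360),(115,350),(292,251),(313,248),(270,256),(210,262),(295,225),(240,205),(370,245),(325,300),(302,310)]: print(u,v,C[v,u].round(3))
i2,d2=load("scene",0);C2=cloud("scene",d2)
for u,v in [(335,255),(200,350),(385,240)]: print(u,v,C2[v,u].round(3))
a=cv2.resize(i[215:395,160:360],None,fx=4,fy=3.3,interpolation=cv2.INTER_CUBIC);cv2.imwrite("pics/c1.png",a[:600])
b=np.hstack([cv2.resize(i[170:210,360:435],(400,213)),cv2.resize(i2[190:290,280:440],(400,250))[:213]]);cv2.imwrite("pics/c2.png",b)
E
```

```text
292 255 [0.499 0.31  0.042]
397 187 [0.412 0.731 0.041]
220 310 [0.526 0.102 0.007]
220 280 [0.539 0.104 0.091]
244 360 [0.718 0.043 0.046]
115 350 [ 0.493 -0.114 -0.001]
292 251 [0.499 0.311 0.053]
313 248 [0.517 0.357 0.051]
270 256 [0.475 0.267 0.045]
210 262 [ 0.348  0.179 -0.001]
295 225 [0.381 0.406 0.03 ]
240 205 [-1.077  1.083 -0.788]
370 245 [0.65  0.408 0.105]
325 300 [0.678 0.262 0.047]
302 310 [0.706 0.183 0.08 ]
335 255 [0.254 0.554 0.241]
200 350 [0.403 0.729 0.051]
385 240 [0.465 0.164 0.033]
```

View pics/c1.png

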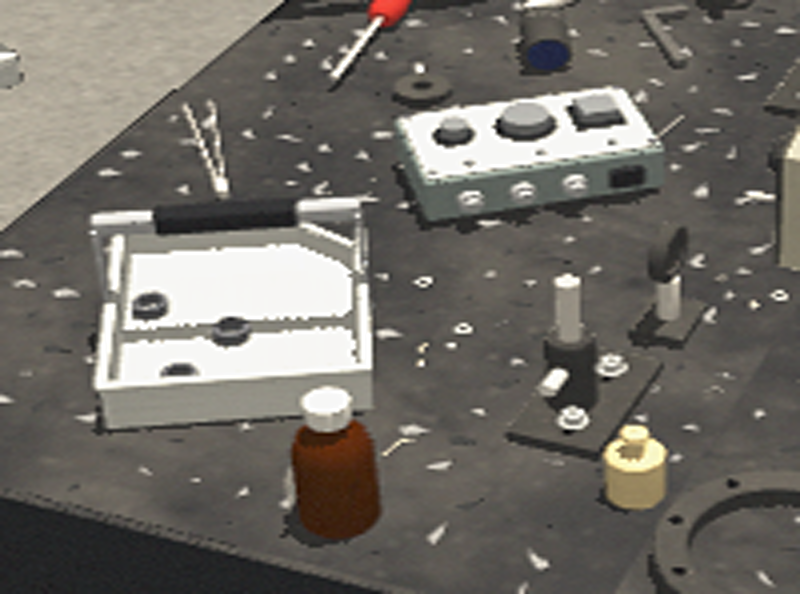

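View pics/c2.png

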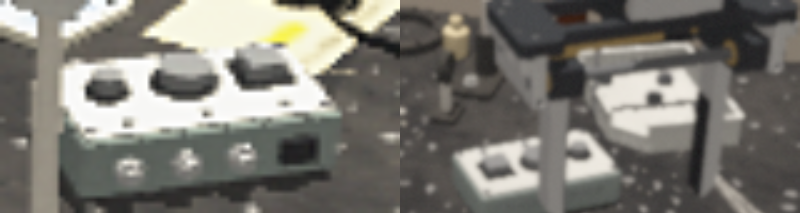

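```bash
python3 - <<'E'
from h import *
for n in ["side","scene"]:
    i,d=load(n,0);C=cloud(n,d);z=C[...,2]
    near=(np.hypot(C[...,0]-.5,C[...,1]-.31)<.11)&(d>0)
    print(n,"box top z",np.median(z[near&(z>.034)&(z<.046)]))
    m=(near&(z>.0475)&(z<.058)).astype(np.uint8)
    k,l,s,c=cv2.connectedComponentsWithStats(m)
    for j in range(1,k):
        if s[j,4]>8:
            P=C[l==j];lo=P.min(0);hi=P.max(0);print(s[j,4],P.mean(0).round(4),((lo+hi)/2).round(4),(hi-lo).round(3), c[j].round(1))
    m=(near&(z>.037)&(z<.058));P=C[m][:,:2].astype(np.float32);print(cv2.minAreaRect(P),len(P))
    # tray
    near=(np.hypot(C[...,0]-.54,C[...,1]-.104)<.12)&(d>0)
    g=near&(z>.075)&(z<.105)&(i.max(2)<70);P=C[g]
    if len(P)>10: print("grip",len(P),P.mean(0),((P.min(0)+P.max(0))/2),z[g].max(),cv2.minAreaRect(P[:,:2].astype(np.float32)))
    r=near&(z>.012)&(z<.036);P=C[r];print("tray",len(P),cv2.minAreaRect(P[:,:2].astype(np.float32)))
E
```

```text
side box top z 0.039190563030871095
63 [0.5049 0.3531 0.051 ] [0.5061 0.3546 0.0509] [0.026 0.028 0.007] [308.4 246.3]
87 [0.4899 0.3145 0.051 ] [0.4896 0.3152 0.051 ] [0.031 0.029 0.007] [291.  249.4]
34 [0.4742 0.2754 0.0511] [0.4722 0.2765 0.0519] [0.02  0.017 0.007] [272.9 252.5]
((0.49410995841026306, 0.31238603591918945), (0.13722509145736694, 0.08965848386287689), 67.84525299072266) 1128
grip 303 [0.53376322 0.09765299 0.09109972] [0.53285347 0.09789682 0.08955033] 0.09863592946199162 ((0.531584620475769, 0.09837549924850464), (0.07023105770349503, 0.017024002969264984), 57.86082077026367)
tray 1095 ((0.5325199365615845, 0.09968195855617523), (0.13527050614356995, 0.17480291426181793), 58.397132873535156)
scene box top z 0.04009368417584758
34 [0.4709 0.2815 0.0513] [0.4721 0.2816 0.051 ] [0.018 0.018 0.007] [350.9 248.6]
39 [0.4909 0.3247 0.0518] [0.4905 0.3222 0.0517] [0.021 0.022 0.007] [331.8 251.4]
69 [0.5024 0.3592 0.0513] [0.503  0.3583 0.0509] [0.024 0.03  0.006] [317.5 254.7]
((0.4900142550468445, 0.31829598546028137), (0.13887247443199158, 0.08542537689208984), 67.72351837158203) 851
grip 34 [0.51515954 0.08901142 0.09147195] [0.51548623 0.08854935 0.0913289 ] 0.09671814911236254 ((0.5150619149208069, 0.08868641406297684), (0.029172401875257492, 0.007238543592393398), 57.176273345947266)
tray 622 ((0.5313698649406433, 0.10397913306951523), (0.13357047736644745, 0.1793433278799057), 59.27853775024414)
```

Box at side px (292,255) (y≈0.31, versus 0.73 for the other) is farther to the robot's right, so that's the one. The crop shows the layout: square key at the +y end, big round key in the middle, small round key at −y, connectors on the +x rear, all as described. The tray has its cut-off corner toward +y/−x. Next, obstacles and tool axes.

```bash
python3 - <<'E'
from h import *
from scipy.spatial.transform import Rotation as R
o=ctrl.get_obs();M=R.from_euler('xyz',o['eef_rot']).as_matrix();print(M.round(3))
i,d=load("side",0);C=cloud("side",d)
m=(C[...,2]>.1)&(C[...,0]>.2)&(C[...,0]<.85)&(C[...,1]>-.2)&(C[...,1]<.75)&(d>0)
k,l,s,c=cv2.connectedComponentsWithStats(m.astype(np.uint8))
for j in range(1,k):
    if s[j,4]>15:P=C[l==j];print(s[j],P.min(0).round(3),P.max(0).round(3),np.median(P,0).round(3))
# keys refined by grey mask rays
print("pole base",ray("side",366,238,0.0),ray("scene",257,298,0))
E
```

```text
[[-0.     0.407  0.914]
 [-0.001  0.914 -0.407]
 [-1.    -0.001 -0.   ]]
[ 208    0  114  135 5519] [0.2   0.323 0.204] [0.295 0.592 0.545] [0.241 0.459 0.457]
[352  85  31 123 926] [0.473 0.459 0.101] [0.545 0.557 0.394] [0.519 0.522 0.218]
[330 165  18  10  69] [0.302 0.577 0.1  ] [0.345 0.625 0.104] [0.322 0.596 0.101]
[505 212  40  34 686] [0.765 0.644 0.1  ] [0.85  0.75  0.115] [0.823 0.705 0.111]
[ 354  241  141   40 3003] [0.627 0.342 0.1  ] [0.85  0.57  0.109] [0.754 0.445 0.104]
pole base [0.50402152 0.53448835 0.        ] [0.51767891 0.52334935 0.        ]
```

>>> jog_arm(
  rows=[0.0165,-0.0115,0,0,0,-5.5,1,0.0165,-0.0115,0,0,0,-5.5,1,0.0165,-0.0115,0,0,0,-5.5,1,0.0165,-0.0115,0,0,0,-5.5,1,0.0165,-0.0115,0,0,0,-5.5,1,0.0165,-0.0115,0,0,0,-5.5,1,0.0165,-0.0115,0,0,0,-5.5,1,0.0165,-0.0115,0,0,0,-5.5,1],
  squeeze=20,
)

```text
time_s: 0.77
ee_pos: [0.3563, 0.4097, 0.2051]
eef_rot: [-1.162, 1.57, -2.353]
force: [-0.2, -0.4, 0.8]
grip_width: 0.044
```

>>> jog_arm(
  rows=[0.0165,-0.0115,0,0,0,-5.5,1,0.0165,-0.0115,0,0,0,-5.5,1,0.0165,-0.0115,0,0,0,-5.5,1,0.0165,-0.0115,0,0,0,-5.5,1,0.0165,-0.0115,0,0,0,-5.5,1,0.0165,-0.0115,0,0,0,-5.5,1,0.0165,-0.0115,0,0,0,-5.5,1,0,0,0,0,0,-5.5,1],
)

```text
time_s: 1.43
ee_pos: [0.4732, 0.328, 0.2049]
eef_rot: [-0.012, 1.57, -1.974]
force: [-0.2, 0.0, 1.1]
grip_width: 0.0006
```

```bash
python3 - <<'E'
from h import *
from scipy.spatial.transform import Rotation as R
for n in ["wrist","side","scene"]:
    m=ctrl.camera_model(n)
    p,d=ctrl.camera(n); cv2.imwrite(f"pics/{n}1.png",p[:,:,::-1]); np.save(f"pics/{n}1.npy",d)
    if n=="wrist": np.savez("pics/wrist1m.npz",K=m["K"],E=m["extrinsics"])
o=ctrl.get_obs();print(o['time_s'],o['ee_pos'],R.from_euler('xyz',o['eef_rot']).as_matrix().round(3),o['force'],o['grip_width'],o['qpos'])
E
```

```text
1.5833 [0.4710627  0.32981901 0.20504637] [[-0.001  0.928 -0.373]
 [-0.    -0.373 -0.928]
 [-1.    -0.001  0.001]] [ 0.04406109  0.27118786 -0.39151625] 0.0007963895059259237 [5.47113465e-01 3.56642160e-01 1.44692940e+00 6.46054939e-05
 1.33881760e+00 9.28975278e-01]
```

View pics/wrist1.png

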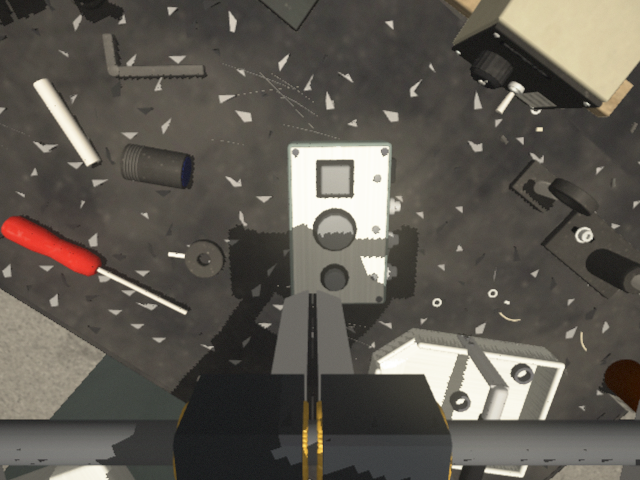

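View pics/scene1.png

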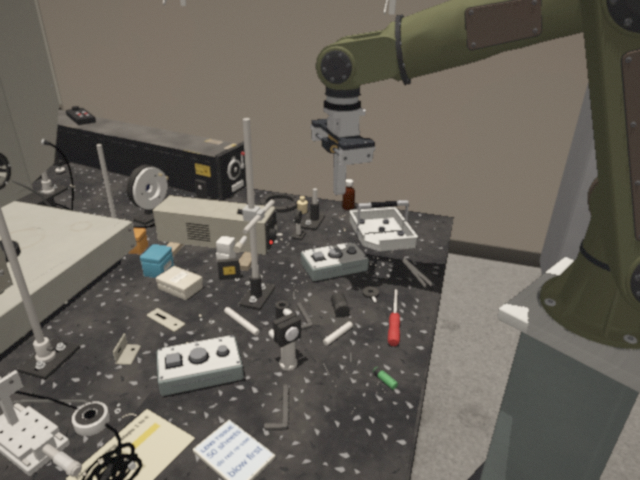

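Wrist view: square key at px (335,180), big round (335,229), small round (334,277), fingers at (313,300), tray at lower right. I cast these rays onto z=0.052.

```bash
python3 - <<'E'
from h import *
f=np.load("pics/wrist1m.npz");m={"K":f["K"],"extrinsics":f["E"]}
print(m["extrinsics"].round(3))
i,d=load("wrist",1);C=cloud("wrist",d,m)
for n,u,v in [("sq",335,180),("big",335,229),("sm",334,277)]: print(n,ray("w",u,v,.052,m).round(4),C[v,u].round(4))
z=C[...,2];mm=((z>.047)&(z<.057)&(np.hypot(C[...,0]-.49,C[...,1]-.316)<.07)).astype(np.uint8);mm[285:]=0
k,l,s,c=cv2.connectedComponentsWithStats(mm)
for j in range(1,k):
    if s[j,4]>60: x,y,w,h,a=s[j];print(s[j],ray("w",x+w/2-.5,y+h/2-.5,.052,m).round(4),C[l==j].mean(0).round(4))
i2,d2=load("scene",1);C2=cloud("scene",d2);z=C2[...,2]
mm=((z>.0475)&(z<.057)&(np.hypot(C2[...,0]-.49,C2[...,1]-.316)<.09)).astype(np.uint8)
k,l,s,c=cv2.connectedComponentsWithStats(mm)
for j in range(1,k):
    if s[j,4]>10: P=C2[l==j];print("scene",s[j],((P.min(0)+P.max(0))/2).round(4))
E
```

```text
[[ 0.924 -0.366 -0.11   0.505]
 [-0.382 -0.885 -0.265  0.404]
 [-0.     0.287 -0.958  0.383]
 [ 0.     0.     0.     1.   ]]
sq [0.5037 0.3549 0.052 ] [0.5037 0.3547 0.0506]
big [0.4894 0.3187 0.052 ] [0.4893 0.3184 0.0509]
sm [0.4736 0.2809 0.052 ] [0.4736 0.281  0.0521]
[321 164  30  31 884] [0.5044 0.3555 0.052 ] [0.5043 0.355  0.0509]
[ 317  214   37   36 1038] [0.4886 0.3167 0.052 ] [0.4887 0.3166 0.0509]
[325 270  21  15 264] [0.4744 0.2806 0.052 ] [0.4738 0.2795 0.0507]
scene [348 246   7   6  33] [0.4708 0.2797 0.0511]
scene [329 248  12   9  82] [0.4867 0.3195 0.0512]
scene [312 251  12   8  68] [0.5026 0.3584 0.0511]
```

>>> jog_arm(
  rows=[0.009,-0.006,-0.04,0,0,0,1,0.009,-0.0065,-0.04,0,0,0,1,0,0,-0.04,0,0,0,1,0,0,-0.02,0,0,0,1,0,0,-0.005,0,0,0,1,0,0,0,0,0,0,1],
)

```text
time_s: 2.08
ee_pos: [0.4884, 0.3176, 0.0596]
eef_rot: [-0.691, 1.569, -2.643]
force: [0.2, -0.2, -0.6]
grip_width: 0.0
```

>>> jog_arm(
  rows=[0,0,-0.004,0,0,0,1,0,0,-0.003,0,0,0,1,0,0,-0.003,0,0,0,1,0,0,-0.003,0,0,0,1,0,0,0,0,0,0,1,0,0,0,0,0,0,1],
)

```text
time_s: 2.58
ee_pos: [0.4896, 0.3179, 0.0482]
eef_rot: [2.595, 1.569, 0.64]
force: [0.4, 3.2, 4.0]
grip_width: 0.0004
```

>>> jog_arm(
  rows=[0,0,-0.002,0,0,0,1,0,0,-0.0015,0,0,0,1,0,0,0,0,0,0,1,0,0,0,0,0,0,1],
)

```text
time_s: 2.92
ee_pos: [0.4898, 0.318, 0.046]
eef_rot: [2.552, 1.569, 0.598]
force: [-5.3, -1.0, 21.5]
grip_width: 0.0006
```

>>> jog_arm(
  rows=[0,0,0.004,0,0,0,1,0,0,0.022,0,0,0,1,0,0,0,0,0,0,1,0.0075,0.0195,0,0,0,0,1,0.0075,0.0195,0,0,0,0,1,0,0,0,0,0,0,1,0,0,-0.01,0,0,0,1,0,0,0,0,0,0,1],
)

```text
time_s: 3.58
ee_pos: [0.503, 0.3554, 0.0572]
eef_rot: [-0.577, 1.567, -2.532]
force: [-1.0, -0.1, -0.3]
grip_width: 0.0003
```

>>> jog_arm(
  rows=[0,0,-0.005,0,0,0,1,0,0,-0.003,0,0,0,1,0,0,-0.003,0,0,0,1,0,0,-0.002,0,0,0,1,0,0,-0.002,0,0,0,1,0,0,-0.001,0,0,0,1,0,0,0,0,0,0,1,0,0,0,0,0,0,1],
)

```text
time_s: 4.25
ee_pos: [0.5042, 0.3562, 0.0459]
eef_rot: [1.496, 1.57, -0.458]
force: [-10.0, -9.0, 22.0]
grip_width: 0.0006
```

>>> jog_arm(
  rows=[0,0,0.004,0,0,0,1,0,0,0.022,0,0,0,1,0,0,0,0,0,0,1,-0.0105,-0.0255,0,0,0,0,1,-0.0105,-0.0255,0,0,0,0,1,-0.01,-0.0255,0,0,0,0,1,0,0,-0.01,0,0,0,1,0,0,0,0,0,0,1],
)

```text
time_s: 4.92
ee_pos: [0.4727, 0.2791, 0.0586]
eef_rot: [-0.784, 1.57, -2.74]
force: [-0.5, -0.9, 0.7]
grip_width: 0.0003
```

>>> jog_arm(
  rows=[0,0,-0.005,0,0,0,1,0,0,-0.003,0,0,0,1,0,0,-0.003,0,0,0,1,0,0,-0.002,0,0,0,1,0,0,-0.002,0,0,0,1,0,0,-0.001,0,0,0,1,0,0,0,0,0,0,1,0,0,0,0,0,0,1],
)

```text
time_s: 5.58
ee_pos: [0.4736, 0.2807, 0.0458]
eef_rot: [2.582, 1.569, 0.628]
force: [-7.1, -2.8, 23.9]
grip_width: 0.0003
```

>>> jog_arm(
  rows=[0,0,0.004,0,0,0,1,0,0,0.04,0,0,0,1,0,0,0.04,0,0,0,1,0,0,0.04,0,0,0,1,0,0,0.033,0,0,0,1,0,0,0,0,0,-3.5,0,0,0,0,0,0,-3.5,0,0,0,0,0,0,-3,0],
)

```text
time_s: 6.25
ee_pos: [0.4732, 0.2802, 0.2012]
eef_rot: [2.699, 1.57, 0.567]
force: [1.1, -0.3, -1.0]
grip_width: 0.0169
```

```bash
python3 - <<'E'
from h import *
from scipy.spatial.transform import Rotation as R
for n in ["side","scene","wrist"]:
    m=ctrl.camera_model(n)
    p,d=ctrl.camera(n); cv2.imwrite(f"pics/{n}2.png",p[:,:,::-1]); np.save(f"pics/{n}2.npy",d)
    i,_=load(n,2);C=cloud(n,d,m);z=C[...,2]
    near=(np.hypot(C[...,0]-.533,C[...,1]-.1)<.12)&(d>0)
    for zl,zh,dark,nm in [(.08,.1,1,"grip"),(.012,.036,0,"tray"),(.028,.036,0,"rim")]:
        g=near&(z>zl)&(z<zh)
        if dark: g&=i.max(2)<70
        P=C[g]
        if len(P)>10: print(n,nm,len(P),P.mean(0).round(4),z[g].max().round(4),cv2.minAreaRect(P[:,:2].astype(np.float32)))
    if n=="wrist": print(m["extrinsics"].round(4).tolist(),m["K"]); np.savez("pics/wrist2m.npz",K=m["K"],E=m["extrinsics"])
o=ctrl.get_obs();print(o['time_s'],o['ee_pos'],R.from_euler('xyz',o['eef_rot']).as_matrix().round(3),o['force'],o['grip_width'],o['qpos'])
E
```

```text
side grip 301 [0.5337 0.0977 0.0911] 0.099 ((0.53141188621521, 0.0987367182970047), (0.06948236376047134, 0.022192250937223434), 57.61288070678711)
side tray 1091 [0.5637 0.0721 0.0244] 0.036 ((0.5326959490776062, 0.09902903437614441), (0.13395749032497406, 0.17595845460891724), 58.370967864990234)
side rim 433 [0.5726 0.0669 0.0329] 0.036 ((0.5399049520492554, 0.09446670114994049), (0.1337110549211502, 0.15861257910728455), 58.54866409301758)
scene grip 121 [0.5266 0.1039 0.093 ] 0.0978 ((0.52836674451828, 0.10261042416095734), (0.06645934283733368, 0.018564362078905106), 55.46702575683594)
scene tray 1027 [0.5251 0.0974 0.024 ] 0.036 ((0.5313509106636047, 0.1031988114118576), (0.13669949769973755, 0.18007373809814453), 58.27500534057617)
scene rim 360 [0.5272 0.0931 0.0326] 0.036 ((0.5312848091125488, 0.10253573209047318), (0.13534340262413025, 0.18097521364688873), 59.232521057128906)
wrist grip 824 [0.5393 0.1176 0.0932] 0.0971 ((0.5376076698303223, 0.11186465620994568), (0.04421807825565338, 0.01392657496035099), 58.89850997924805)
wrist tray 5538 [0.5781 0.0922 0.0254] 0.0359 ((0.5322683453559875, 0.10093504190444946), (0.13422372937202454, 0.1748141646385193), 57.219940185546875)
wrist rim 2565 [0.5828 0.0909 0.0327] 0.0359 ((0.5315170288085938, 0.10005918145179749), (0.13441558182239532, 0.1733780950307846), 58.276859283447266)
[[0.8473, -0.5087, -0.1526, 0.5175], [-0.5311, -0.8119, -0.2423, 0.3499], [-0.0006, 0.2863, -0.9581, 0.3792], [0.0, 0.0, 0.0, 1.0]] [[428.21076261   0.         312.09139518]
 [  0.         428.21076261 245.84476636]
 [  0.           0.           1.        ]]
6.4 [0.47306373 0.28012698 0.20068002] [[-0.     0.849 -0.528]
 [-0.    -0.528 -0.849]
 [-1.    -0.     0.   ]] [0.23896727 0.57347383 0.32500682] 0.029351864047397244 [4.67989247e-01 3.03524832e-01 1.52756885e+00 4.34089575e-05
 1.31095898e+00 1.02473610e+00]
```

View pics/wrist2.png

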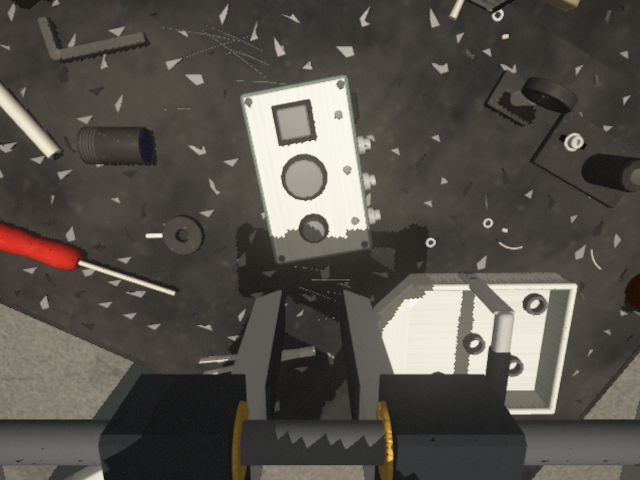

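View pics/side2.png

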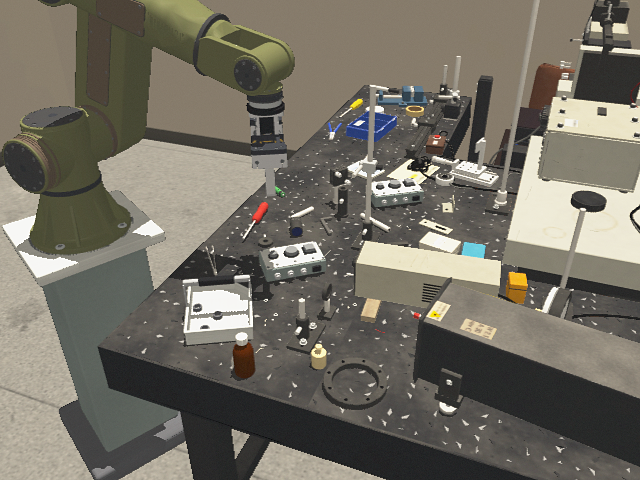

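The wrist view shows all three keys up again, at px (295,122), (304,177) and (313,228). The tray is at lower right with its grip around (500,360). The side view shows nothing else moved. The tray centre is about (0.532, 0.101) in all views with yaw about −31.8°, and the jaws already line up. Now I move over the tray.

>>> jog_arm(
  rows=[0.0098,-0.0298,0,0,0,0,0,0.0098,-0.0298,0,0,0,0,0,0.0098,-0.0298,0,0,0,0,0,0.0098,-0.0298,0,0,0,0,0,0.0098,-0.0298,0,0,0,0,0,0.0098,-0.0298,0,0,0,0,0,0,0,0,0,0,0,0,0,0,0,0,0,0,0],
)

```text
time_s: 7.07
ee_pos: [0.5322, 0.1001, 0.2007]
eef_rot: [-1.017, 1.57, 3.137]
force: [-0.5, 0.7, -0.8]
grip_width: 0.0824
```

```bash
python3 - <<'E'
from h import *
m=ctrl.camera_model("wrist")
p,d=ctrl.camera("wrist"); cv2.imwrite("pics/wrist3.png",p[:,:,::-1])
C=cloud("wrist",d,m);i=p;z=C[...,2]
g=(np.hypot(C[...,0]-.533,C[...,1]-.1)<.06)&(z>.07)&(z<.1)&(i.max(2)<70)
P=C[g];print(len(P),P.mean(0) if len(P) else 0,cv2.minAreaRect(P[:,:2].astype(np.float32)) if len(P)>5 else 0)
o=ctrl.get_obs();print(o['time_s'],o['ee_pos'],o['grip_width'],o['qpos'])
E
```

```text
1371 [0.5267575  0.09299427 0.09449822] ((0.5288875102996826, 0.09643504023551941), (0.06688358634710312, 0.013641518540680408), 58.20619583129883)
7.1167 [0.53192096 0.10113442 0.20068448] 0.08646266527231038 [1.20128057e-01 2.85050514e-01 1.55142575e+00 2.31720768e-04
 1.30563476e+00 6.78062242e-01]
```

View pics/wrist3.png

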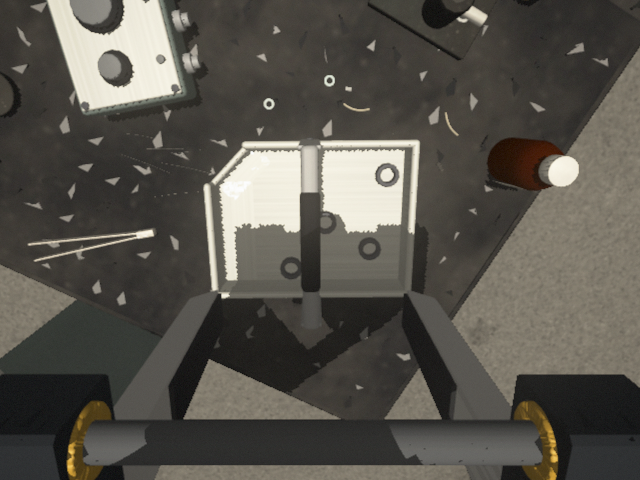

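The grip bar (px 310,245) is centred between the fingers, and all four collars are visible at (387,175), (326,223), (370,248) and (291,268). The pouring corner is at upper left (230,165). Now I descend and close.

>>> jog_arm(
  rows=[0,0,-0.035,0,0,0,0,0,0,-0.035,0,0,0,0,0,0,-0.035,0,0,0,0,0,0,-0.02,0,0,0,0,0,0,-0.0065,0,0,0,0,0,0,0,0,0,0,0],
)

```text
time_s: 7.62
ee_pos: [0.5311, 0.1021, 0.0683]
eef_rot: [-0.925, 1.568, -3.053]
force: [0.5, -0.7, -0.4]
grip_width: 0.0941
```

>>> jog_arm(
  rows=[0,0,0,0,0,0,0.5,0,0,0,0,0,0,0.6,0,0,0,0,0,0,0.7,0,0,0,0,0,0,0.75,0,0,0,0,0,0,0.8,0,0,0,0,0,0,0.85,0,0,0,0,0,0,0.9,0,0,0,0,0,0,1],
  squeeze=15,
)

```text
time_s: 8.28
ee_pos: [0.532, 0.1011, 0.0695]
eef_rot: [2.232, 1.571, 0.103]
force: [-0.1, -0.3, -0.0]
grip_width: 0.0441
```

>>> jog_arm(
  rows=[0,0,0,0,0,0,1,0,0,0,0,0,0,1,0,0,0,0,0,0,1,0,0,0,0,0,0,1,0,0,0,0,0,0,1,0,0,0,0,0,0,1],
  squeeze=55,
)

```text
time_s: 8.78
ee_pos: [0.5319, 0.1012, 0.0694]
eef_rot: [-1.028, 1.571, 3.126]
force: [-0.2, 0.6, 0.3]
grip_width: 0.014
```

>>> jog_arm(
  rows=[0,0,0,0,0,0,1,0,0,0,0,0,0,1,0,0,0.005,0,0,0,1,0,0,0.01,0,0,0,1,0,0,0.01,0,0,0,1,0,0,0.015,0,0,0,1,0,0,0.02,0,0,0,1,0,0,0.02,0,0,0,1],
)

```text
time_s: 9.45
ee_pos: [0.5318, 0.1011, 0.1511]
eef_rot: [2.474, 1.571, 0.344]
force: [-0.2, 0.7, -4.9]
grip_width: 0.0133
```

>>> jog_arm(
  rows=[0,0,0.02,0,0,0,1,0,0,0.02,0,0,0,1,0,0,0.02,0,0,0,1,0,0,0.02,0,0,0,1,0,0,0.015,0,0,0,1,0,0,0.01,0,0,0,1,0,0,0.005,0,0,0,1,0,0,0,0,0,0,1],
)

```text
time_s: 10.12
ee_pos: [0.5321, 0.1011, 0.2605]
eef_rot: [2.252, 1.569, 0.122]
force: [-0.3, 0.5, -4.6]
grip_width: 0.0134
```

```bash
cat > snap.py <<'E'
import sys
from h import *
from scipy.spatial.transform import Rotation as R
t=sys.argv[1]
o=ctrl.get_obs();M=R.from_euler('xyz',o['eef_rot']).as_matrix()
np.savez(f"pics/state{t}.npz",M=M,p=o['ee_pos'])
print(o['time_s'],o['ee_pos'].round(4) if hasattr(o['ee_pos'],'round') else o['ee_pos'],np.round(o['force'],1),o['grip_width'],np.round(o['qpos'],3));print(M.round(3))
for n in sys.argv[2:]:
    m=ctrl.camera_model(n);p,d=ctrl.camera(n);cv2.imwrite(f"pics/{n}{t}.png",p[:,:,::-1]);np.save(f"pics/{n}{t}.npy",d);np.savez(f"pics/{n}{t}m.npz",K=m["K"],E=m["extrinsics"])
E
python3 snap.py 4 side wrist
```

```text
10.1167 [0.5321 0.1011 0.2605] [-0.3  0.5 -4.6] 0.013421259589387786 [0.12  0.244 1.465 0.    1.432 0.679]
[[ 0.001  0.848 -0.53 ]
 [ 0.    -0.53  -0.848]
 [-1.     0.001 -0.001]]
```

View pics/side4.png

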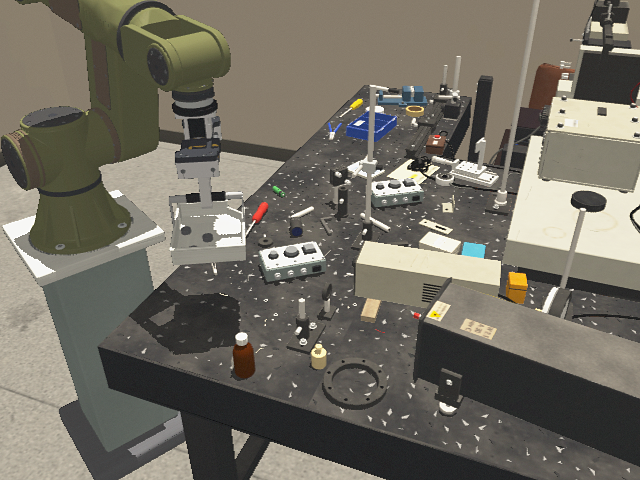

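View pics/wrist4.png

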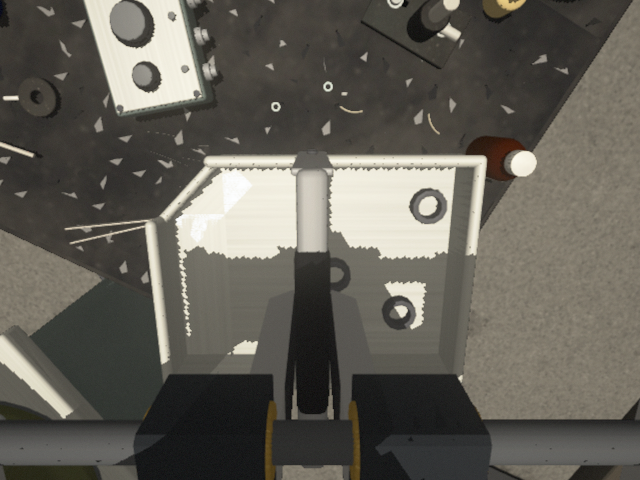

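Lifted level, with four collars (three in clear view) and the cut corner at left (180,190). I start tilting slowly toward the corner: its direction in world is (−0.227, 0.974), so the axis is −(0.974, 0.227, 0).

>>> jog_arm(
  rows=[0,0,0,-0.97,-0.23,0,1,0,0,0,-1.95,-0.45,0,1,0,0,0,-1.95,-0.45,0,1,0,0,0,-1.95,-0.45,0,1,0,0,0,-1.95,-0.45,0,1,0,0,0,-1.95,-0.45,0,1,0,0,0,-1.95,-0.45,0,1,0,0,0,-0.97,-0.23,0,1],
)

```text
time_s: 10.88
ee_pos: [0.5317, 0.1016, 0.2585]
eef_rot: [0.781, 1.324, -1.348]
force: [0.1, 0.0, -4.1]
grip_width: 0.0138
```

>>> jog_arm(
  rows=[0,0,0,-0.97,-0.23,0,1,0,0,0,-0.97,-0.23,0,1,0,0,0,-0.97,-0.23,0,1,0,0,0,-0.97,-0.23,0,1,0,0,0,-0.97,-0.23,0,1,0,0,0,-0.97,-0.23,0,1,0,0,0,-0.97,-0.23,0,1,0,0,0,-0.97,-0.23,0,1],
)

```text
time_s: 11.55
ee_pos: [0.532, 0.1012, 0.2595]
eef_rot: [0.788, 1.186, -1.341]
force: [0.6, -0.2, -4.3]
grip_width: 0.0134
```

```bash
python3 snap.py 5 scene wrist side
```

```text
11.55 [0.532  0.1012 0.2595] [ 0.6 -0.2 -4.3] 0.013358216931020454 [ 0.308  0.268  1.481 -0.388  1.434  0.928]
[[ 0.085  0.836 -0.542]
 [-0.366 -0.479 -0.798]
 [-0.927  0.266  0.265]]
```

View pics/wrist5.png

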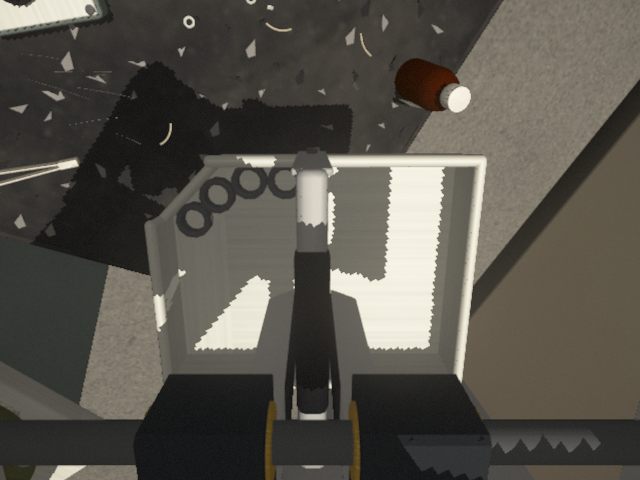

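View pics/side5.png

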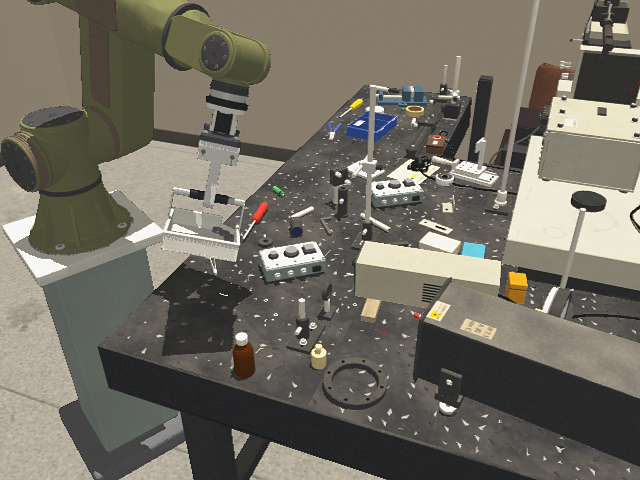

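At 22° all four collars have slid toward the corner, at px (193,220), (218,196), (250,181) and (285,181), nothing spilled. I tip further so they gather closer to the lip.

>>> jog_arm(
  rows=[0,0,0,-0.97,-0.23,0,1,0,0,0,-0.97,-0.23,0,1,0,0,0,-0.97,-0.23,0,1,0,0,0,-0.97,-0.23,0,1,0,0,0,-0.97,-0.23,0,1,0,0,0,-0.97,-0.23,0,1,0,0,0,-0.97,-0.23,0,1,0,0,0,-0.97,-0.23,0,1],
)

```text
time_s: 12.37
ee_pos: [0.532, 0.1012, 0.2594]
eef_rot: [0.789, 1.046, -1.34]
force: [-0.8, 0.3, -4.3]
grip_width: 0.0135
```

>>> jog_arm(
  rows=[0,0,0,-0.97,-0.23,0,1,0,0,0,-0.97,-0.23,0,1,0,0,0,-0.97,-0.23,0,1,0,0,0,-0.97,-0.23,0,1,0,0,0,-0.97,-0.23,0,1,0,0,0,-0.97,-0.23,0,1,0,0,0,0,0,0,1,0,0,0,0,0,0,1],
)

```text
time_s: 13.03
ee_pos: [0.5319, 0.1013, 0.2593]
eef_rot: [0.789, 0.944, -1.34]
force: [-0.4, 0.3, -3.6]
grip_width: 0.0137
```

```bash
python3 snap.py 6 wrist
```

```text
13.0333 [0.5319 0.1013 0.2593] [-0.4  0.3 -3.6] 0.013657546161789075 [ 0.411  0.315  1.495 -0.618  1.481  1.074]
[[ 0.134  0.817 -0.56 ]
 [-0.571 -0.398 -0.718]
 [-0.81   0.416  0.413]]
```

View pics/wrist6.png

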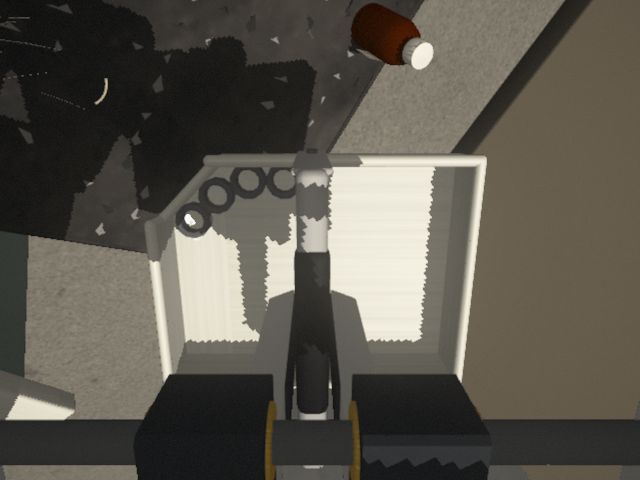

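The collars wedge in a queue, two on the lip and two trailing along the +y wall to (285,180). To share them on both sides of the lip, I turn the tray about its own normal so downhill swings toward −x, then swing back.

>>> jog_arm(
  rows=[0,0,0,0.33,-1.43,-2.03,1,0,0,0,0.33,-1.43,-2.03,1,0,0,0,0.33,-1.43,-2.03,1,0,0,0,0.33,-1.43,-2.03,1,0,0,0,0.33,-1.43,-2.03,1,0,0,0,0.33,-1.43,-2.03,1,0,0,0,0.33,-1.43,-2.03,1,0,0,0,0,0,0,1],
)

```text
time_s: 13.75
ee_pos: [0.532, 0.101, 0.2596]
eef_rot: [1.097, 0.943, -1.341]
force: [-0.0, -0.1, -5.2]
grip_width: 0.0133
```

```bash
python3 snap.py 7 wrist
```

```text
13.75 [0.532  0.101  0.2596] [-0.  -0.1 -5.2] 0.013309814631368306 [ 0.411  0.315  1.495 -0.619  1.481  1.383]
[[ 0.134  0.608 -0.782]
 [-0.572 -0.598 -0.562]
 [-0.81   0.523  0.268]]
```

View pics/wrist7.png

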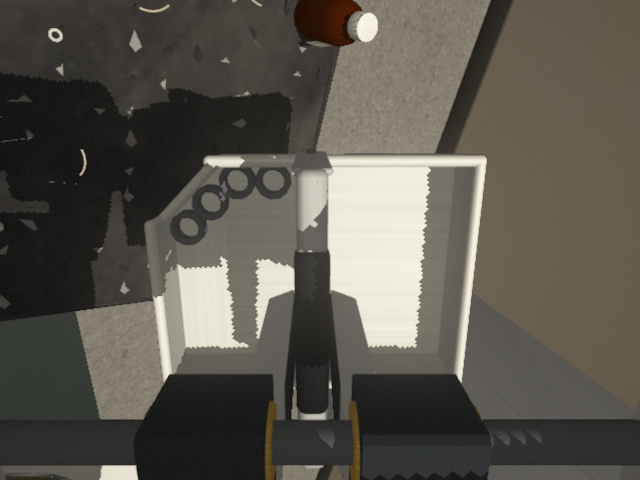

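Collars have shifted along by about 10 px. I continue the turn.

>>> jog_arm(
  rows=[0,0,0,0.33,-1.43,-2.03,1,0,0,0,0.33,-1.43,-2.03,1,0,0,0,0.33,-1.43,-2.03,1,0,0,0,0.33,-1.43,-2.03,1,0,0,0,0,0,0,1,0,0,0,0,0,0,1],
)

```text
time_s: 14.3
ee_pos: [0.532, 0.1011, 0.2595]
eef_rot: [1.267, 0.943, -1.341]
force: [0.1, 0.6, -4.7]
grip_width: 0.0136
```

```bash
python3 snap.py 8 wrist
```

```text
14.3 [0.532  0.1011 0.2595] [ 0.1  0.6 -4.7] 0.013634475751015456 [ 0.411  0.316  1.494 -0.619  1.482  1.553]
[[ 0.134  0.467 -0.874]
 [-0.572 -0.684 -0.453]
 [-0.809  0.561  0.176]]
```

View pics/wrist8.png

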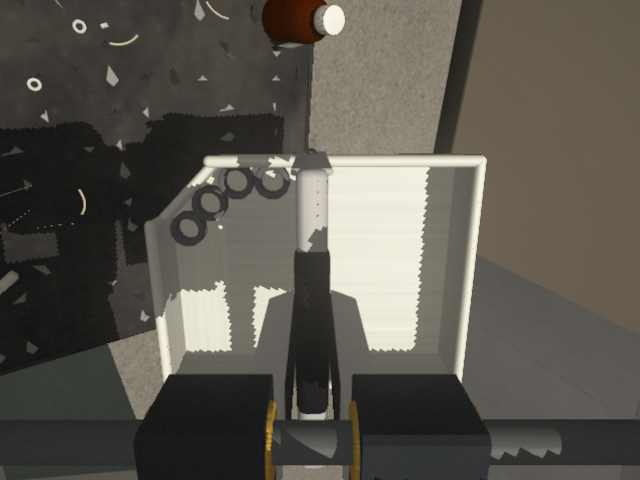

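>>> jog_arm(
  rows=[0,0,0,0.33,-1.43,-2.03,1,0,0,0,0.33,-1.43,-2.03,1,0,0,0,0.33,-1.43,-2.03,1,0,0,0,0.33,-1.43,-2.03,1,0,0,0,0.33,-1.43,-2.03,1,0,0,0,0.33,-1.43,-2.03,1,0,0,0,0.33,-1.43,-2.03,1,0,0,0,0,0,0,1],
)

```text
time_s: 15.02
ee_pos: [0.532, 0.1011, 0.2595]
eef_rot: [1.575, 0.942, -1.343]
force: [1.4, 0.7, -4.5]
grip_width: 0.0135
```

```bash
python3 snap.py 9 wrist
```

```text
15.0167 [0.532  0.1011 0.2595] [ 1.4  0.7 -4.5] 0.013486833995279796 [ 0.411  0.316  1.494 -0.619  1.483  1.862]
[[ 0.133  0.179 -0.975]
 [-0.573 -0.789 -0.223]
 [-0.809  0.588 -0.002]]
```

View pics/wrist9.png

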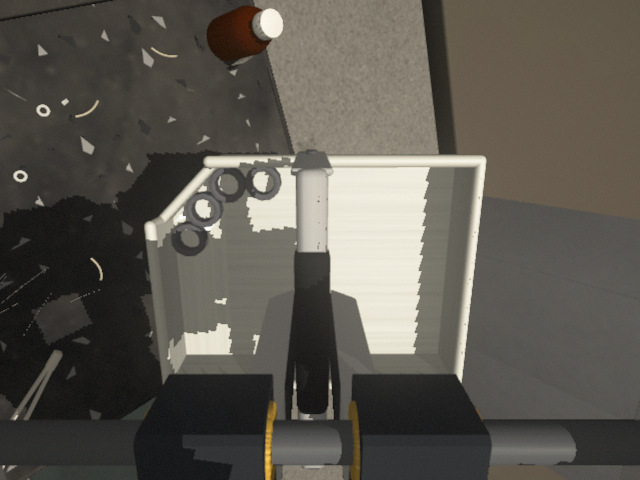

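>>> jog_arm(
  rows=[0,0,0,0.33,-1.43,-2.03,1,0,0,0,0.33,-1.43,-2.03,1,0,0,0,0.33,-1.43,-2.03,1,0,0,0,0.33,-1.43,-2.03,1,0,0,0,0,0,0,1],
)

```text
time_s: 15.48
ee_pos: [0.532, 0.1012, 0.2595]
eef_rot: [1.748, 0.942, -1.343]
force: [0.1, -0.7, -4.4]
grip_width: 0.0137
```

```bash
python3 snap.py 10 wrist
```

```text
15.4833 [0.532  0.1012 0.2595] [ 0.1 -0.7 -4.4] 0.01368311582496657 [ 0.411  0.317  1.494 -0.619  1.483  2.036]
[[ 0.133  0.008 -0.991]
 [-0.573 -0.816 -0.083]
 [-0.809  0.579 -0.104]]
```

View pics/wrist10.png

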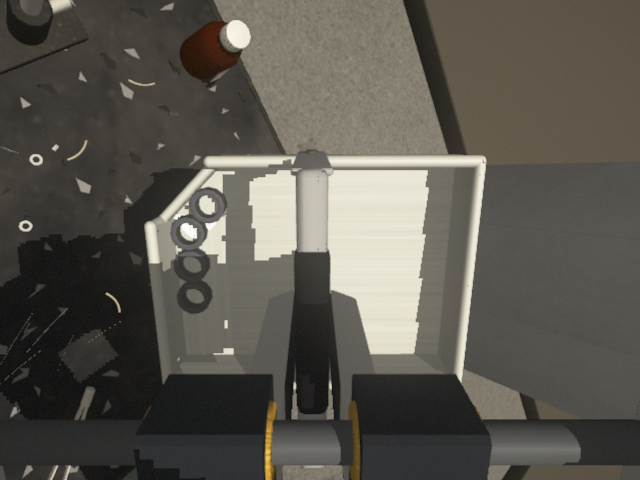

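All four went round to the −x side. I swing back and stop when they're shared evenly.

>>> jog_arm(
  rows=[0,0,0,-0.4,1.72,2.43,1,0,0,0,-0.4,1.72,2.43,1,0,0,0,-0.4,1.72,2.43,1,0,0,0,-0.4,1.72,2.43,1,0,0,0,-0.4,1.72,2.43,1,0,0,0,-0.4,1.72,2.43,1,0,0,0,-0.4,1.72,2.43,1,0,0,0,-0.4,1.72,2.43,1],
)

```text
time_s: 16.2
ee_pos: [0.532, 0.1011, 0.2595]
eef_rot: [1.323, 0.942, -1.343]
force: [0.2, 0.1, -5.0]
grip_width: 0.0135
```

>>> jog_arm(
  rows=[0,0,0,-0.4,1.72,2.43,1,0,0,0,-0.4,1.72,2.43,1,0,0,0,-0.4,1.72,2.43,1,0,0,0,-0.4,1.72,2.43,1,0,0,0,-0.4,1.72,2.43,1,0,0,0,-0.4,1.72,2.43,1,0,0,0,-0.4,1.72,2.43,1,0,0,0,0,0,0,1],
)

```text
time_s: 16.87
ee_pos: [0.532, 0.1012, 0.2594]
eef_rot: [0.957, 0.942, -1.343]
force: [-0.3, -0.1, -3.9]
grip_width: 0.0134
```

```bash
python3 snap.py 11 wrist
```

```text
16.8667 [0.532  0.1012 0.2594] [-0.3 -0.1 -3.9] 0.013392365115507269 [ 0.411  0.317  1.494 -0.62   1.483  1.245]
[[ 0.133  0.71  -0.691]
 [-0.573 -0.514 -0.638]
 [-0.809  0.481  0.339]]
```

View pics/wrist11.png

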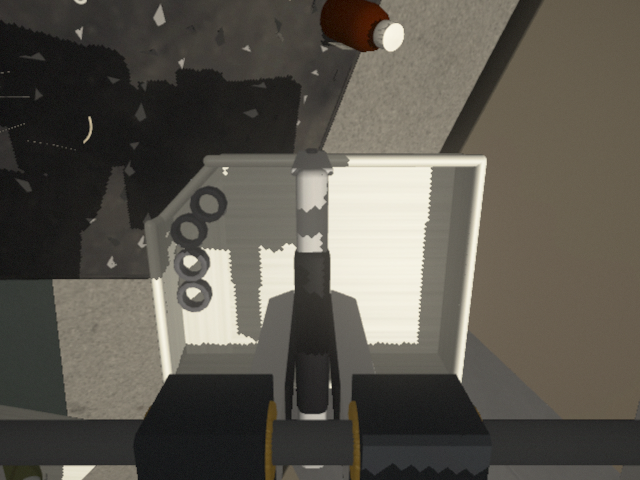

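>>> jog_arm(
  rows=[0,0,0,-0.4,1.72,2.43,1,0,0,0,-0.4,1.72,2.43,1,0,0,0,-0.4,1.72,2.43,1,0,0,0,-0.4,1.72,2.43,1,0,0,0,-0.4,1.72,2.43,1,0,0,0,-0.4,1.72,2.43,1,0,0,0,-0.4,1.72,2.43,1,0,0,0,0,0,0,1],
)

```text
time_s: 17.58
ee_pos: [0.532, 0.1012, 0.2594]
eef_rot: [0.594, 0.942, -1.343]
force: [-0.3, -0.2, -3.7]
grip_width: 0.0137
```

```bash
python3 snap.py 12 wrist
```

```text
17.5833 [0.532  0.1012 0.2594] [-0.3 -0.2 -3.7] 0.013720132620747373 [ 0.411  0.317  1.494 -0.62   1.483  0.882]
[[ 0.133  0.91  -0.393]
 [-0.573 -0.253 -0.779]
 [-0.809  0.329  0.488]]
```

View pics/wrist12.png

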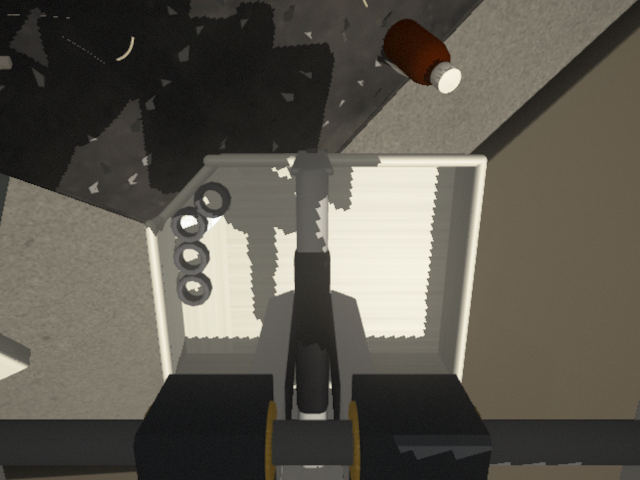

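>>> jog_arm(
  rows=[0,0,0,-0.4,1.72,2.43,1,0,0,0,-0.4,1.72,2.43,1,0,0,0,-0.4,1.72,2.43,1,0,0,0,-0.4,1.72,2.43,1,0,0,0,-0.4,1.72,2.43,1,0,0,0,0,0,0,1,0,0,0,0,0,0,1],
)

```text
time_s: 18.22
ee_pos: [0.532, 0.1011, 0.2594]
eef_rot: [0.337, 0.942, -1.342]
force: [-0.2, -0.3, -4.6]
grip_width: 0.0136
```

```bash
python3 snap.py 13 wrist
```

```text
18.2167 [0.532  0.1011 0.2594] [-0.2 -0.3 -4.6] 0.013647188312195751 [ 0.411  0.317  1.494 -0.62   1.483  0.625]
[[ 0.133  0.98  -0.149]
 [-0.573 -0.047 -0.818]
 [-0.809  0.194  0.555]]
```

View pics/wrist13.png

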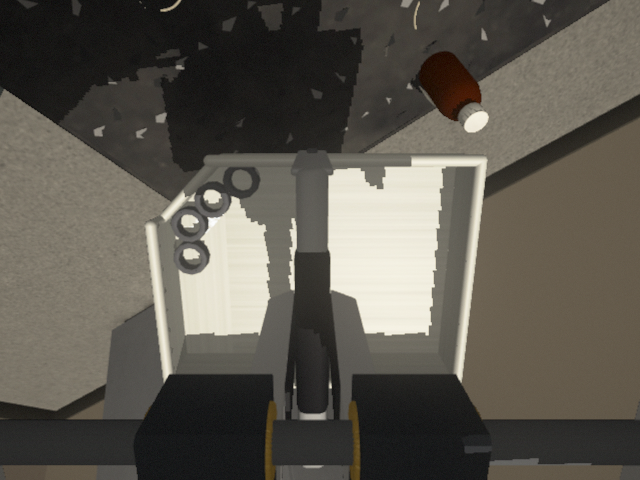

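Now they're even: two on the lip at (190,222) and (213,198), one each side at (192,257) and (241,180). I swing back so the corner points straight downhill.

>>> jog_arm(
  rows=[0,0,0,0.33,-1.43,-2.03,1,0,0,0,0.33,-1.43,-2.03,1,0,0,0,0.33,-1.43,-2.03,1,0,0,0,0.33,-1.43,-2.03,1,0,0,0,0.33,-1.43,-2.03,1,0,0,0,0.33,-1.43,-2.03,1,0,0,0,0.33,-1.43,-2.03,1,0,0,0,0.33,-1.43,-2.03,1],
)

```text
time_s: 18.93
ee_pos: [0.532, 0.1011, 0.2595]
eef_rot: [0.687, 0.942, -1.344]
force: [0.4, 0.3, -4.2]
grip_width: 0.0135
```

>>> jog_arm(
  rows=[0,0,0,0.33,-1.43,-2.03,1,0,0,0,0.33,-1.43,-2.03,1,0,0,0,0,0,0,1,0,0,0,0,0,0,1,0,0,0,0,0,0,1,0,0,0,0,0,0,1],
)

```text
time_s: 19.43
ee_pos: [0.532, 0.1012, 0.2595]
eef_rot: [0.769, 0.942, -1.345]
force: [-0.6, 0.0, -4.9]
grip_width: 0.0133
```

```bash
python3 snap.py 14 wrist scene side; python3 - <<'E'
from h import *
s=np.load("pics/state14.npz");M=s["M"];g=s["p"]-0.019*M[:,0]
# nominal tray frame (rigid in grasp): tray x = tool y, tray z = -tool x, tray y = z cross x
tx=M[:,1];tz=-M[:,0];ty=np.cross(tz,tx);T=np.stack([tx,ty,tz],1)
o=g-0.088*tz
print("tilt",np.degrees(np.arccos(tz[2])),"downhill in tray deg",np.degrees(np.arctan2(-ty[2],-tx[2])))
f=np.load("pics/wrist14m.npz");m={"K":f["K"],"extrinsics":f["E"]}
i,d=load("wrist",14);C=cloud("wrist",d,m)
L=(C-o)@T
# fit floor plane from wrist depth, restrict to interior
fl=(np.abs(L[...,0])<75)&(np.abs(L[...,0])<.07)&(np.abs(L[...,1])<.055)&(np.abs(L[...,2]-.004)<.008)&(d>0)
P=L[fl];A=np.c_[P[:,:2],np.ones(len(P))];c,*_=np.linalg.lstsq(A,P[:,2],rcond=None);print("floor n",len(P),"slopes deg",np.degrees(np.arctan(c[:2])).round(2),"z0",c[2].round(4))
for (x,y) in [(-.085,.048),(-.068,.065),(-.051,.065),(.085,.065),(-.085,-.065),(.085,-.065)]: print((x,y),(o+T@np.array([x,y,0]))[2].round(4))
E
```

```text
19.4333 [0.532  0.1012 0.2595] [-0.6  0.  -4.9] 0.013336882308325386 [ 0.411  0.317  1.493 -0.62   1.484  1.058]
[[ 0.132  0.827 -0.547]
 [-0.574 -0.387 -0.722]
 [-0.808  0.409  0.423]]
tilt 36.05232495563867 downhill in tray deg 134.03839592691602
floor n 30807 slopes deg [-0.88  1.04] z0 0.0025
(-0.085, 0.048) 0.1486
(-0.068, 0.065) 0.1484
(-0.051, 0.065) 0.1553
(0.085, 0.065) 0.2109
(-0.085, -0.065) 0.1964
(0.085, -0.065) 0.2659
```

View pics/wrist14.png

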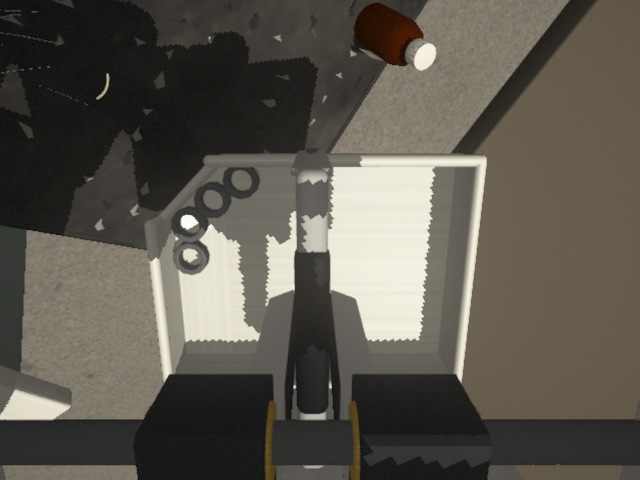

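View pics/scene14.png

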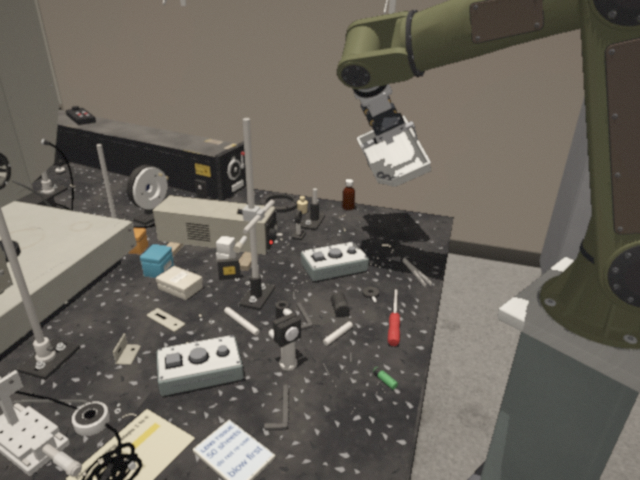

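View pics/side14.png

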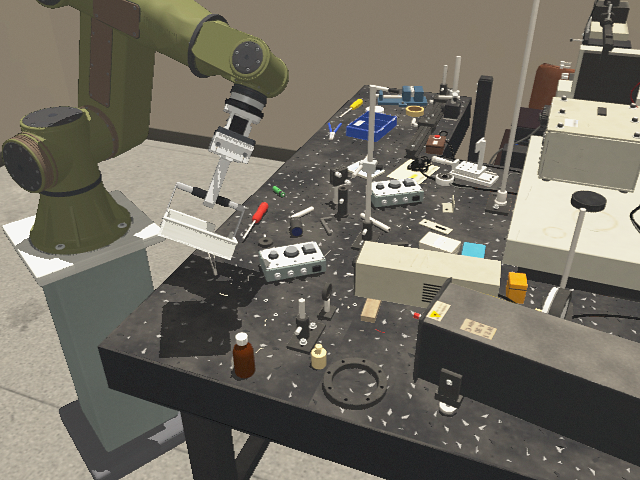

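All four collars are still in the corner at (190,222), (213,198), (241,180) and (192,257). The tilt is 36° and the downhill direction is 134° in the tray frame, against an ideal 135°. I check their distances to the lip, then hand in.

```bash
python3 - <<'E'
from h import *
s=np.load("pics/state14.npz");M=s["M"];g=s["p"]-0.019*M[:,0]
tx=M[:,1];tz=-M[:,0];T=np.stack([tx,np.cross(tz,tx),tz],1);o=g-.088*tz
f=np.load("pics/wrist14m.npz");K,E=f["K"],f["E"]
for u,v in [(190,222),(213,198),(241,180),(192,257)]:
    r=T.T@(E[:3,:3]@np.array([(u-K[0,2])/K[0,0],(v-K[1,2])/K[1,1],1]));c=T.T@(E[:3,3]-o)
    p=c+r*(.013-c[2])/r[2];print((u,v),(p*1000).round(1),"to lip mm",round(1000*np.hypot(p[0]+.065,p[1]-.045),1))
o=ctrl.get_obs();print(np.abs(o['joint_vel']).max(),o['time_s'])
ctrl.hand_in()
E
```

```text
(190, 222) [-68.5  27.2  13. ] to lip mm 18.1
(213, 198) [-54.7  40.8  13. ] to lip mm 11.1
(241, 180) [-38.8  50.7  13. ] to lip mm 26.8
(192, 257) [-69.1   6.6  13. ] to lip mm 38.6
0.0016789252927653052 19.5833
the job is handed in; nothing more can be done
```

The job is handed in at 19.6 s. The three keys were pressed in order, and the tray is held tipped and still with all four collars in the pouring corner.

- **Keys:** I pressed shutter, then standby, then lamp on the control box farthest to the robot's right. Each went fully to its stop, with 21–24 N at the fingertips and about 6 mm of travel. All three keys were up again afterwards.
- **Tray:** I lifted it by its handle with a 55 N grip setting and tipped it about 36° toward the pouring corner. That corner is the lowest point, about 0.148 m above the table.
- **Collars:** They first queued up along one wall. I turned the tray to and fro about its own normal until two lay against the lip and one lay on each side.

**Last checks:**
- The collar centres were about 11, 18, 27 and 39 mm from the lip point. The 39 mm one lies against the −x wall, touching its neighbour.
- The tray floor measured within about 1° of the tool's tilt, so I saw no slip in the grip.
- The joints were at rest, and nothing was spilled.
- By eye in the pictures, none of the other things on the table had moved; I did not measure this.
- No check failed. The camera views disagreed by up to about 4 mm on the key and tray positions, which did not affect the work.

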